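Snap the tea box lid shut

ROBOT

A 7-joint arm with a two-finger parallel gripper is mounted at the origin on the work surface. World frame = base frame: x ahead of the robot, y to its left, z up, the work surface at z = 0. Lengths are in mm, angles in rad, forces in N, time in s.
With the tool pointing down it reaches from about 425 to 975 mm from the base axis. Payload 16.7 kg.
Tool frame: the origin (TCP) lies between the finger pads; the fingertips stand 11 mm ahead of it and the grasp point (between the pads) lies 8 mm behind it; z points along the fingers, y is the line along which they close (so a half turn about z gives the same grasp; the last joint's range is limited). The gripper opens to 85 mm and grips with 20 to 120 N. Pads are 22 mm wide; open, the fingers measure 114 mm over their backs; the gripper's body (76 mm by 85 mm) begins 54 mm behind the grasp point. The pads swing forward as they close: fully open they stand 13 mm farther back than shut.
Start: joints at [1.163, 0.426, 0.074, 1.606, -0.034, 1.111, -0.067], TCP at [172.064, -652.665, 242.302] pointing down, gripper open.
Joint ranges: [-2.85, 2.85], [-0.5, 2.14], [-1.23, 1.37], [0.21, 2.46], [-1.02, 4.16], [0.16, 2.05], [-2.73, 2.73]. Speed limits (rad/s): [1.89, 1.89, 2.39, 2.39, 3.01, 3.01, 3.01].

INTERFACE

Orientations are given as a unit quaternion [w, x, y, z].
In Python, from station import arm, kin, imaging, ticket gives the robot as it stands. Calls block until the motion is done:
- arm.move_pose(position, orientation): joint-space move of the TCP to a pose.
- arm.servo_line(position, frame=None, velocity=150, contact_N=None): straight line of the TCP; frame=None keeps the orientation; velocity is the mean speed in mm/s. With contact_N (N) it stops when the force on the tool has changed by that much, and returns True; else False.
- arm.movej(angles): joint-space move.
- arm.move_gripper(opening, grasp_force=None): finger opening in mm; grasp_force is the grip in N (None keeps the last); returns when the fingers have stopped.
- arm.hold(seconds).
- kin.inverse_kinematics(position, orientation): joint angles nearest the present ones, or None.
- imaging.camera(name): name is "side" or "top"; returns a dict with "frame" (384x512x3 uint8, red, green, blue), "range_z" (384x512 float32, mm along the optical axis (not along the pixel's ray), 0 where there is no reading), "camera_matrix" (3x3 intrinsics, pixels), "k1" (the pictures are not rectified: a ray, as slopes to the right and down, at radius r is drawn at 1 + k1 r^2 times it, then the intrinsics apply), "R" (3x3) and "t" (3): a world point X has camera coordinates R X + t. Camera axes: x right, y down, z forward; pixel columns grow to the right and rows downward; lengths in mm; the calibration is good to about 2 mm. A picture is of the moment at which its call begins.
A pose or a line that the arm cannot do raises arm.IKError and nothing moves.
- ticket.sign_off(): hands the job in; it is judged then, once.
Readings, each from a call of its own:
- arm.current_clock(): time.
- arm.current_joints(): joint angles.
- arm.current_qd(): joint speeds.
- arm.current_joint_torque(): joint torques, N m.
- arm.current_tcp_pos(): TCP position.
- arm.current_ee_rot(): TCP orientation.
- arm.current_force(): force on the tool from outside, world axes, zero at the start.
- arm.current_torque(): the same for the moment, N m.
- arm.current_grip_width(): finger opening in mm.
- arm.current_grasp_force(): force on a finger pad.
Only numpy, scipy, OpenCV 4.12 (cv2) and the standard library are available. Lean on these libraries where they do the work, as an engineer would, in place of code of your own. Each camera call takes 0.05 s, during which the arm holds its last target. There are 200 camera calls.

TASK

The lid of the tea box in the drawer organiser is only laid on: all four sides of its rim still stand up. With the shut fingertips press the rim down, one side after another, until every side has clicked down flush with the middle of the lid. Only press: do not pick up, tip or shove the box, leave the other things where they are, and finish with the hand clear.

Things in the scene. Friction and masses are not known exactly. Their poses are not given: they have to be found in the camera images.
- teabox: Clear plastic box of paper sachets with a grey snap-fit lid, about 0.5 kg, standing loose in the widest compartment of the white organiser (walls 45 mm high). Lid 120 mm (x) by 160 mm (y), box below it 110 x 150 mm. Origin at the centre of the underside, 4 mm above the counter; own x points to its far side, y to its left side, z up.
- panel_top (a point): Centre of the top face of the lid's fixed middle panel (61 mm in x, 101 mm in y), 70 mm above the box's underside; the level with which the sides must become flush; on the box, axes as the box.
- near_top (a point): Centre of the flat top face of the near rim side (the box's -x side), 28 mm (x) by 160 mm (y), corners included, 46 mm towards -x from the lid's centre; it moves with this side and has the box's axes. Starts 4 to 7 mm above the middle panel; shut, it is level with it.
- lid_near (a joint): How far the near rim side is pressed straight down, in m: 0 standing fully up, 0.007 clicked shut. It starts at 0 to 0.003, slides stiffly (about 7 N), stays where it is left and ends on a firm stop at 0.007; the whole side moves level wherever it is pressed.
- far_top (a point): Centre of the flat top face of the far rim side (the box's +x side), 28 mm (x) by 160 mm (y), corners included, 46 mm towards +x from the lid's centre; it moves with this side and has the box's axes. Starts 4 to 7 mm above the middle panel; shut, it is level with it.
- lid_far (a joint): How far the far rim side is pressed straight down, in m: 0 standing fully up, 0.007 clicked shut. It starts at 0 to 0.003, slides stiffly (about 7 N), stays where it is left and ends on a firm stop at 0.007; the whole side moves level wherever it is pressed.
- left_top (a point): Centre of the flat top face of the left rim side (the box's +y side), 61 mm (x) by 28 mm (y), 66 mm towards +y from the lid's centre; it moves with this side and has the box's axes. Starts 4 to 7 mm above the middle panel; shut, it is level with it.
- lid_left (a joint): How far the left rim side is pressed straight down, in m: 0 standing fully up, 0.007 clicked shut. It starts at 0 to 0.003, slides stiffly (about 7 N), stays where it is left and ends on a firm stop at 0.007; the whole side moves level wherever it is pressed.
- right_top (a point): Centre of the flat top face of the right rim side (the box's -y side), 61 mm (x) by 28 mm (y), 66 mm towards -y from the lid's centre; it moves with this side and has the box's axes. Starts 4 to 7 mm above the middle panel; shut, it is level with it.
- lid_right (a joint): How far the right rim side is pressed straight down, in m: 0 standing fully up, 0.007 clicked shut. It starts at 0 to 0.003, slides stiffly (about 7 N), stays where it is left and ends on a firm stop at 0.007; the whole side moves level wherever it is pressed.
- tin_a: Small round aluminium tin, 50 mm across, 22 mm high, lying in the box's compartment beyond it. Leave alone. Origin at the centre of its underside.
- tin_b: Small round aluminium tin, 50 mm across, 22 mm high, lying in the box's compartment beyond it, further left. Leave alone. Origin at the centre of its underside.
- tin_c: Same tin, in the compartment with the spoon. Leave alone. Origin at the centre of its underside.
- tin_d: Same tin, in the compartment with the brush. Leave alone. Origin at the centre of its underside.
- spoon: Steel tea spoon 140 mm long, lying in the organiser. Leave alone. Origin at the centre of its underside.
- brush: Silicone brush 150 mm long, lying in the organiser. Leave alone. Origin at the centre of its underside.
- jar: Open clear glass jar, 72 mm across, 95 mm high, on the counter left of the organiser. Leave alone. Origin at the centre of its underside.
- jar_cap: Steel twist cap of the jar, 76 mm across, 17 mm high, on the counter near the jar. Leave alone. Origin at the centre of its underside.
Mind the look-alikes: they are no part of the job. Leave any pink or turquoise look-alike of the teabox alone.

How it is judged (in metres and radians):
At the end, for the whole second after the job is handed in: All four rim sides are pressed down more than 5.5 of their 7 mm (clicked), the box stands level (within 0.06 rad), at rest, within 25 mm of where it stood, and every other loose thing is within 25 mm of its start (value of joint each of lid_near, lid_far, lid_left, lid_right above 0.0055 m and distance of each of teabox, tin_a, tin_b, tin_c, tin_d, spoon, brush, jar, jar_cap from where it was at the start of the episode below 0.025 m and angle between teabox's own z axis and vertical below 0.06 rad and linear speed of teabox below 0.02 m/s); the robot touches nothing.
It fails at once if the box is lifted or shoved by more than 25 mm (distance of teabox from where it was at the start of the episode above 0.025 m).
It fails at once if the box is picked up (10 mm above where it stands) (height (world z) of teabox above 0.014 m).
It fails at once if the box is tipped by more than 0.2 rad (angle between teabox's own z axis and vertical above 0.2 rad).
It fails at once if another thing is picked up or pushed by more than 25 mm (distance of any of tin_a, tin_b, tin_c, tin_d, spoon, brush, jar, jar_cap from where it was at the start of the episode above 0.025 m).
It also fails if it takes over 48 s, if anything falls off the work surface, if the arm or the gripper's body presses on something with over 40 N, if the wrist force passes 120 N, or if a joint passes its speed limit or range.

## Working session

There is one attempt and no reset: what is moved stays moved. The work goes in short steps, each a Python script; the robot and the scene stay as the last script left them, time stands still between calls to the robot, and variables do not carry over. Pictures are saved under pics/ and viewed, at most 10 in all, crops included, and the job is handed in when it is done.

```bash
ls; mkdir -p pics; python3 - <<'E'
from station import arm,imaging
import cv2,numpy as np
for n in("top","side"):
    c=imaging.camera(n); cv2.imwrite(f"pics/{n}0.png",c["frame"][:,:,::-1]); np.savez(f"{n}0.npz",**c)
    print(n,c["camera_matrix"].tolist(),c["k1"],c["R"].round(3).tolist(),c["t"])
print(arm.current_clock(),arm.current_ee_rot(),arm.current_force())
E
```

```text
pics
top [[360.6513791485839, 0.0, 259.67267362635397], [0.0, 360.6513791485839, 189.55093135818387], [0.0, 0.0, 1.0]] -0.029216287187627504 [[0.015, -1.0, 0.01], [-0.992, -0.016, -0.122], [0.123, -0.008, -0.992]] [ -64.55366638  520.38454852 1211.47796727]
side [[403.17485697194155, 0.0, 254.90041821900772], [0.0, 403.17485697194155, 193.2201996634715], [0.0, 0.0, 1.0]] -0.08506638083407694 [[-0.998, -0.062, 0.003], [-0.045, 0.682, -0.73], [0.043, -0.728, -0.684]] [ 503.98731708   86.01110415 1444.34579108]
0.1 [-5.74398238e-04  9.91707581e-01  1.28513535e-01 -1.22358714e-04] [-0.70528155 -0.02535901  0.02751219]
```

View pics/top0.png

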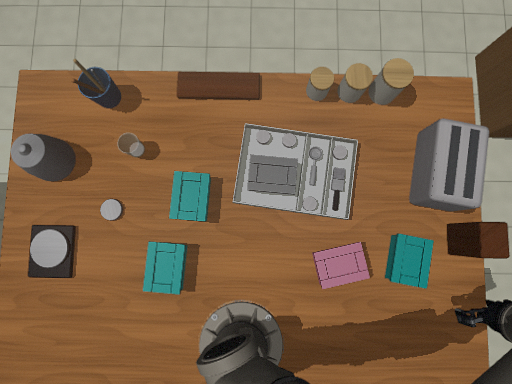

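View pics/side0.png

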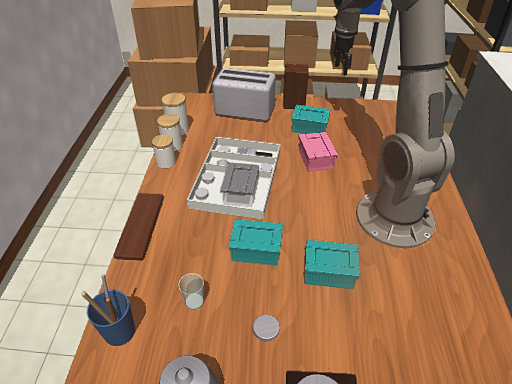

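The top view shows the grey tea box at about (273,175) in the organiser, slightly rotated; tins at (263,136) and (290,140) lie beyond it. The side view shows it at (240,180). Next I measure it from the depth.

```bash
cat > h.py <<'E'
import numpy as np,cv2
def cloud(c):
    K=c["camera_matrix"];z=c["range_z"].astype(float)
    uv=np.indices(z.shape)[::-1].reshape(2,-1).T.astype(np.float64)
    s=cv2.undistortPoints(uv.reshape(-1,1,2),K,np.array([float(c["k1"]),0,0,0])).reshape(-1,2)
    P=np.c_[s,np.ones(len(s))]*z.reshape(-1,1)
    return ((P-c["t"])@c["R"]).reshape(*z.shape,3)
E
python3 - <<'E'
import numpy as np,cv2
from h import cloud
for n,(u0,u1,v0,v1) in {"top":(225,365,115,225),"side":(180,290,130,220)}.items():
    c=np.load(n+"0.npz"); X=cloud(c)
    m=np.zeros(X.shape[:2],bool); m[v0:v1,u0:u1]=1
    m&=(X[...,2]>64)&(X[...,2]<100)&(c["range_z"]>0)
    k,l,st,_=cv2.connectedComponentsWithStats(m.astype(np.uint8)); b=1+st[1:,4].argmax(); m=l==b
    P=X[m]; r=cv2.minAreaRect(P[:,:2].astype(np.float32)); print(n,m.sum(),r,np.percentile(P[:,2],[2,20,50,80,98]))
    # box frame: x-axis = short side
    q=cv2.boxPoints(r); e=[q[1]-q[0],q[2]-q[1]]; e=min(e,key=np.linalg.norm); a=np.arctan2(e[1],e[0])
    if np.cos(a)<0:a+=np.pi
    a=(a+np.pi)%(2*np.pi)-np.pi
    d=P[:,:2]-r[0]; L=np.c_[d@[np.cos(a),np.sin(a)],d@[-np.sin(a),np.cos(a)]]
    print("yaw",a)
    for nm,x,y in(("pan",0,0),("near",-46,0),("far",46,0),("left",0,66),("right",0,-66)):
        s=(abs(L[:,0]-x)<9)&(abs(L[:,1]-y)<9); print(nm,s.sum(),np.median(P[s,2]).round(1))
    u=cv2.undistortPoints
    cr=c["frame"][v0:v1,u0:u1,::-1]; cv2.imwrite(f"pics/{n}_crop.png",cv2.resize(cr,None,fx=5,fy=5,interpolation=cv2.INTER_CUBIC))
E
```

```text
top 1704 ((569.1589965820312, -96.66426086425781), (160.108154296875, 120.65919494628906), 85.74054718017578) [67.95180283 74.23184809 78.63207658 81.39774977 84.61089708]
yaw -0.074341536
pan 26 73.4
near 28 80.5
far 26 79.6
left 29 80.8
right 32 80.4
side 1004 ((567.9360961914062, -93.76238250732422), (166.63023376464844, 120.20458984375), 85.83154296875) [65.75232137 71.96517025 75.95520431 78.75686934 81.65096399]
yaw -0.07275343
pan 18 71.4
near 16 78.4
far 17 78.5
left 16 77.0
right 13 77.3
```

View pics/top_crop.png

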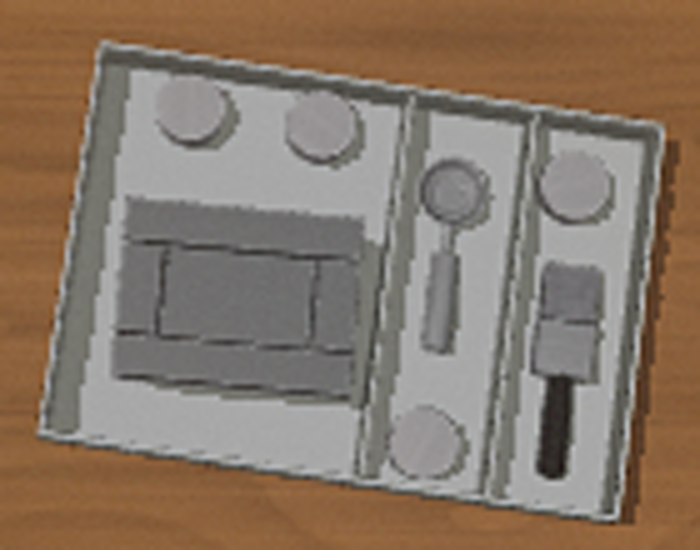

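The crop shows all four rim sides standing up, centred on the panel near crop pixel (238,300). Both views agree: centre about (568.5, -95.5), yaw -0.074, panel at z≈74. I'll go there, keeping away from the toaster, and press the near side first.

```bash
cat >> h.py <<'E'
from station import arm
C=np.array([568.5,-95.5]);A=-0.074
Q=[0,np.cos(A/2),np.sin(A/2),0]
S={"near":(-46,0),"far":(46,0),"left":(0,66),"right":(0,-66)}
def press(n,N=30):
    x,y=S[n]; p=C+[x*np.cos(A)-y*np.sin(A),x*np.sin(A)+y*np.cos(A)]
    arm.servo_line([*p,110],velocity=80)
    c1=arm.servo_line([*p,86],velocity=20,contact_N=5); z1=arm.current_tcp_pos()[2]
    c2=arm.servo_line([*p,80],velocity=12,contact_N=N)
    arm.hold(.2); print(n,c1,z1,c2,arm.current_tcp_pos(),arm.current_force(),arm.current_clock())
    arm.servo_line([*p,110],velocity=80)
E
python3 - <<'E'
from h import *
arm.move_gripper(0)
arm.servo_line([330,-380,280],velocity=250)
arm.move_pose([*C,150],Q)
print(arm.current_tcp_pos(),arm.current_force(),arm.current_grip_width(),arm.current_clock())
press("near")
E
```

```text
[568.31734597 -96.95028496 150.19487178] [-0.01768232 -0.51020274  0.8174772 ] -0.020346831487465925 3.7417
near True 89.84116000617652 True [522.36107379 -92.07600553  84.9369058 ] [-3.82805007  0.52026384 15.13006295] 6.3167
```

```bash
python3 - <<'E'
from h import *
from station import imaging
for n in("far","left","right"): press(n)
p=arm.current_tcp_pos(); arm.servo_line([p[0],p[1],200]); arm.servo_line([400,-330,260],velocity=250)
for n,(u0,u1,v0,v1) in {"top":(225,365,115,225),"side":(180,290,130,220)}.items():
    c=imaging.camera(n); X=cloud(c); off=C if n=="top" else C+[0,1.5]
    d=X[...,:2]-off; L=np.stack([d@[np.cos(A),np.sin(A)],d@[-np.sin(A),np.cos(A)]],-1)
    for nm,(x,y) in {"pan":(0,0),**S}.items():
        s=(abs(L[...,0]-x)<9)&(abs(L[...,1]-y)<9)&(X[...,2]>60); print(n,nm,s.sum(),X[s][:,2].mean().round(1))
    if n=="top": cv2.imwrite("pics/top1.png",cv2.resize(c["frame"][v0:v1,u0:u1,::-1],None,fx=5,fy=5,interpolation=cv2.INTER_CUBIC))
print(arm.current_clock(),arm.current_force())
E
```

```text
far True 89.7813563271121 True [614.35962382 -98.86171558  85.01511225] [-4.62645795  0.05981921 12.34966929] 9.75
left True 90.52598011930958 True [573.14876943 -29.65725488  84.96636522] [-4.30696629  0.32129205 14.29899717] 13.0667
right True 90.53984029060126 True [ 563.44935563 -161.31663461   84.99549114] [-4.82062956  1.05061725 13.97941389] 17.0333
top pan 31 74.2
top near 31 74.1
top far 28 73.6
top left 28 74.2
top right 27 74.4
side pan 16 71.8
side near 18 72.1
side far 14 71.5
side left 18 70.8
side right 12 71.7
19.4667 [-1.01658241 -0.25934131 -0.12378317]
```

View pics/top1.png

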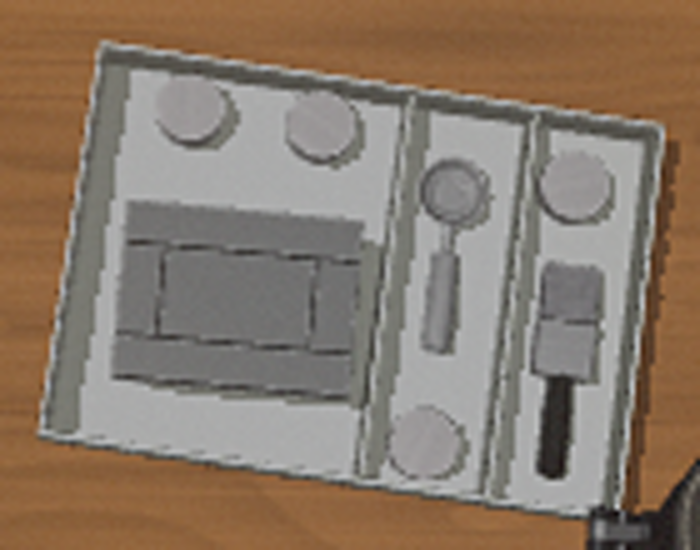

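The crop shows the lid flat, with the box around (238,300) and everything else where it was. The hand is clear at the lower right (640,530), and the depth shows all four sides level with the panel to within about 1 mm.

```bash
python3 -c "
from station import ticket
print(ticket.sign_off())"
```

```text
the job is handed in; nothing more can be done
None
```

All four rim sides are pressed down flush with the middle panel (depth-checked to about 1 mm), nothing else visibly moved, the hand is clear, and the job is handed in, though the sign-off gave no verdict.

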